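Stow the paste scraper and hold the stencil frame at its balance point

ROBOT

A 6-joint arm with a two-finger parallel gripper is mounted at the origin on a cart in front of the work surface, level with it; the furniture and walls round the work are solid. World frame = base frame: x ahead of the robot, y to its left, z up, the work surface at z = 0. Lengths are in mm, angles in rad, forces in N, time in s.
With the tool pointing down it reaches from about 350 to 975 mm from the base axis. Payload 7.1 kg.
Tool frame: the origin (TCP) lies on the front face of the gripper's body, between the roots of the fingers; the fingertips stand 80 mm ahead of it and the grasp point (between the pads) lies 61 mm ahead of it (env.tips_ahead is the distance from the TCP to the fingertips, in mm); z points along the fingers, y is the line along which they close (so a half turn about z gives the same grasp; the last joint's range is limited). The gripper opens to 88 mm and grips with 3 to 60 N. Pads are 20 mm wide; open, the fingers measure 115 mm over their backs; the gripper's body (75 mm by 178 mm) begins 61 mm behind the grasp point.
Start: joints at [1.168, 0.423, 1.63, -0, 1.089, -0.019], TCP at [233.997, 579.526, 302.675] pointing down, gripper open.
Joint ranges: [-3, 3], [-0.9, 2.11], [0.09, 2.58], [-1.31, 4.45], [0.11, 2.69], [-2.54, 2.54]. Speed limits (rad/s): [2.39, 2.39, 3.01, 3.14, 3.14, 3.14].

INTERFACE

Orientations are given as a unit quaternion [x, y, z, w].
In Python, from station import env, set_gripper, viewer, workorder gives the robot as it stands. Calls block until the motion is done:
- env.reach(position, orientation): joint-space move of the TCP to a pose.
- env.move_l(position, rot=None, rate=150, f_stop=None): straight line of the TCP; rot=None keeps the orientation; rate is the mean speed in mm/s. With f_stop (N) it stops when the force on the tool has changed by that much, and returns True; else False.
- env.move_joints(angles): joint-space move.
- set_gripper(opening): finger opening in mm; the grip force is fixed at half the most; returns when the fingers have stopped.
- env.hold(seconds).
- env.ik(position, orientation): joint angles nearest the present ones, or None.
- env.read_state(): the state.
- viewer.camera(name): name is "side" or "top"; returns the picture (480x640x3 uint8, blue, green, red); there is no depth.
- viewer.camera_params(name): a dict with "fx", "fy", "cx", "cy" (pixels), "pose" (4x4, takes a point from camera to world coordinates). Camera axes: x right, y up, looking along -z (the intrinsics and any distortion apply to the point x, -y, -z); pixel columns grow to the right and rows downward; lengths in mm; the calibration is good to about 2 mm. A picture is of the moment at which its call begins. camera_params takes no time and is no camera call.
A pose or a line that the arm cannot do raises env.IKError and nothing moves.
- workorder.sign_off(): hands the job in; it is judged then, once.
The state is a dict: "time_s": time; "qpos": joint angles; "dq": joint speeds; "tau": joint torques, N m; "tool_pos": TCP position; "orientation": TCP orientation; "force": force on the tool from outside, world axes, zero at the start; "wrist_torque": the same for the moment, N m; "width": finger opening in mm; "grip_force": force on a finger pad.
Only numpy, scipy, OpenCV 4.12 (cv2) and the standard library are available. Lean on these libraries where they do the work, as an engineer would, in place of code of your own. Each camera call takes 0.05 s, during which the arm holds its last target. There are 200 camera calls.

TASK

The scraper was left lying on the closed stencil frame of the small hand printer: slide it blade first into the level slot of the grey holder block, until its handle is nearly or just up against the block, and let go of it. Then take the frame by its handle and gently swing it up to its balance point, where it stands upright over its hinge, never letting it drop or go over the top. Finish while still holding it upright and still with the gripper; leave the other things on the table alone.

Things in the scene. Friction and masses are not known exactly. Their poses are not given: they have to be found in the camera images.
- scraper_grip (a point): Centre of the loose scraper's handle, the place to grasp. Wooden handle 95 long x 20 wide x 18 thick (mm), then a steel blade 44 wide x 3 thick sticking out 70 mm, in the handle's middle plane. About 90 g, balances 18 mm from here towards the blade. x points to the blade's tip, z up. It starts lying flat across the closed frame, top face 55 mm above the table.
- scraper_tip (a point): Middle of the straight front edge of the scraper's blade, 117.5 mm from scraper_grip along its x, same axes.
- scraper: The scraper itself; origin under the middle of its handle, on the handle's underside (9 mm below scraper_grip), same axes.
- slot_mouth (a point): Centre of the mouth of the slot in the grey holder block, fixed to the table (place and yaw change). x points level into the slot, y along its width. Slot 50 mm wide, 7 high, 79 deep, its middle 35 mm above the table; sloping lead-in lips stick out 8 mm before the mouth. Block 85 deep x 78 wide x 53 high. Let go, the scraper stays in the slot, its handle sagging a few mm.
- frame_handle (a point): Middle of the round bar of the frame's bow handle: 10 mm thick, 100 mm long, along y (parallel to the hinge), 175 mm from the hinge axis, in the frame's plane. Turns with the frame; x points to the hinge. Open gap of 40 mm between the bar's centre and the frame's edge, 90 mm between the bow's sides. Frame closed: bar 50 mm above the table, nothing below it.
- frame_hinge (a point): Middle of the hinge axis, 50 mm above the table, at the side of the printer away from the robot; y is the hinge axis. Turns with the frame. The printer base (165 x 150 mm) is fixed to the table; its place and yaw change.
- stencil_frame (a joint): Angle (rad) of the stencil frame, 115 x 150 x 10 mm, about 0.3 kg: 0 = closed, level, lying towards the robot; grows as its handle swings up and away; 1.571 = upright, its balance point (centre of mass in its plane); stops at 2.4, leaning backwards. The hinge is almost free: let go anywhere but at balance, it falls shut or over backwards.
- printer_base: Fixed base of the hand printer, 165 x 150 mm; origin on the table straight below frame_hinge, x level from the handle of the closed frame to the hinge, y along the hinge.
- mug: Mug, 81 x 113 x 101 mm, bystander; origin at the centre of its underside.
- tape_roll: Roll of tape, 62 x 60 x 19 mm, bystander; origin at the centre of its underside.
- marker: Marker pen, 17 x 135 x 16 mm, bystander; origin at the centre of its underside.
- scissors: Scissors, 87 x 199 x 9 mm, bystander; origin at the centre of its underside.
Things that resemble listed ones, but are neither listed nor needed, are in the scene too. Leave any yellow look-alike of the part that bears slot_mouth alone.

How it is judged (in metres and radians):
On the way, in this order (a step that is already met when the one before it is completed fails the run):
1. the scraper's blade is fully in the holder slot and let go (x of scraper_tip in the frame of slot_mouth above 0.055 m and y of scraper_tip in the frame of slot_mouth between -0.006 and 0.006 m and z of scraper_tip in the frame of slot_mouth between -0.006 and 0.006 m and angle between the x axis of scraper_tip and the x axis of slot_mouth, either way round below 0.15 rad and contact force between each of the arm, the fingers and scraper below 0.1 N), for 0.3 s.
2. the frame has been swung up to its balance point and is held there (value of joint stencil_frame between 1.491 and 1.651 rad and velocity of joint stencil_frame between -0.05 and 0.05 rad/s and contact force between the fingers and stencil_frame above 0.5 N), for 0.3 s.
At the end, for the whole second after the job is handed in: Fingers hold the frame (over 0.5 N) still, within 0.08 rad of balance at 1.571 rad, the scraper not touching it; the blade tip is in the slot, 55 mm or more past the mouth, aligned within 0.15 rad, and untouched by the robot (all of step 1 and all of step 2 and contact force between stencil_frame and scraper below 0.1 N); the arm keeps its last pose, push and grip.
It fails at once if the frame went over the top, more than 0.3 rad past its balance point (value of joint stencil_frame above 1.87 rad).
It fails at once if the frame was dropped or flung (turning faster than 3 rad/s) (velocity of joint stencil_frame above 3 rad/s or velocity of joint stencil_frame below -3 rad/s).
It fails at once if a bystander was moved by more than 30 mm (distance of any of mug, tape_roll, marker, scissors from where it was at the start of the episode above 0.03 m).
It also fails if it takes over 62 s, if anything falls off the work surface, if the arm or the gripper's body presses on something with over 40 N, if the wrist force passes 120 N, or if a joint passes its speed limit or range.

## Working session

There is one attempt and no reset: what is moved stays moved. The work goes in short steps, each a Python script; the robot and the scene stay as the last script left them, time stands still between calls to the robot, and variables do not carry over. Pictures are saved under pics/ and viewed, at most 10 in all, crops included, and the job is handed in when it is done.

```bash
mkdir -p pics; ls
python3 - <<'E'
from station import env,viewer
import cv2
for n in ("top","side"):
    im=viewer.camera(n); cv2.imwrite(f"pics/{n}0.png",im)
    p=viewer.camera_params(n); print(n,{k:(v.round(3).tolist() if hasattr(v,'round') and hasattr(v,'tolist') else v) for k,v in p.items()})
print(env.read_state())
E
```

```text
pics
top {'fx': 575.693375484142, 'fy': 575.693375484142, 'cx': 313.1586903699084, 'cy': 242.3644870484661, 'pose': [[-0.013, 0.996, -0.086, 399.674], [-1.0, -0.013, -0.004, -23.273], [-0.005, 0.086, 0.996, 1720.537], [0.0, 0.0, 0.0, 1.0]]}
side {'fx': 433.1374043775937, 'fy': 433.1374043775937, 'cx': 313.9772231793518, 'cy': 241.5031175068665, 'pose': [[-0.999, -0.032, 0.016, 563.1], [0.03, -0.54, 0.841, 1041.644], [-0.018, 0.841, 0.54, 740.151], [0.0, 0.0, 0.0, 1.0]]}
{'time_s': 0.1, 'qpos': array([ 1.16797917e+00,  4.23763000e-01,  1.63060824e+00, -2.44265220e-06,
        1.08860974e+00, -1.89750849e-02]), 'dq': array([-1.38059689e-03,  1.13644648e-05, -9.45166009e-04, -1.20554061e-03,
       -1.04275429e-03,  5.64868086e-04]), 'tau': array([ 9.49901223e-04, -5.45611060e+01, -2.74325806e+01,  6.45440631e-02,
        1.88633334e-02, -5.63497042e-05]), 'tool_pos': array([233.86080049, 579.17207651, 301.98234118]), 'orientation': array([ 1.90744407e-01,  9.81639490e-01, -6.79010548e-04, -1.44256018e-04]), 'force': array([-0.14188718, -0.36892069,  0.65613602]), 'wrist_torque': array([ 0.02471345,  0.01678071, -0.01214162]), 'grip_force': 0.0, 'width': 88.19037878161252}
```

View pics/top0.png

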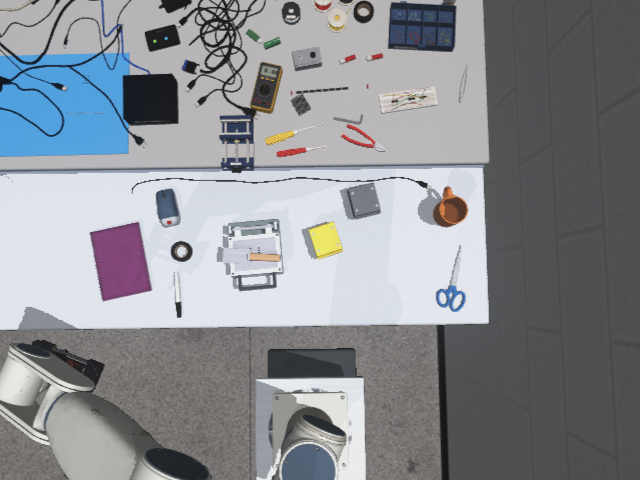

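View pics/side0.png

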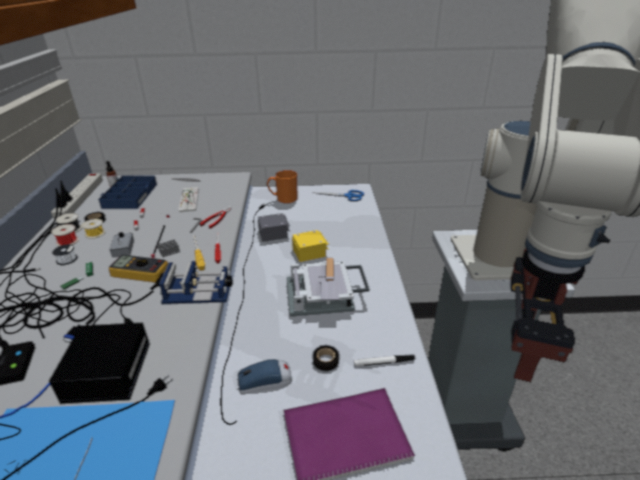

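Top view: the printer is at (253,250). The scraper lies on it with its handle at (265,257) and its blade to the left at (235,255). There are two blocks: grey at (362,201) and yellow at (324,240). The grey one fits "grey holder block", and the yellow one is the excluded look-alike. I'll enlarge both views to confirm this and see which way the slot faces.

Run:
```python
import cv2,numpy as np
a=cv2.imread("pics/top0.png")[170:300,210:390]; b=cv2.imread("pics/side0.png")[195:325,240:380]
cv2.imwrite("pics/topc.png",cv2.resize(a,None,fx=4.4,fy=4.4,interpolation=cv2.INTER_CUBIC))
cv2.imwrite("pics/sidec.png",cv2.resize(b,None,fx=4.5,fy=4.5,interpolation=cv2.INTER_CUBIC))
```

```text
(no output)
```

View pics/topc.png

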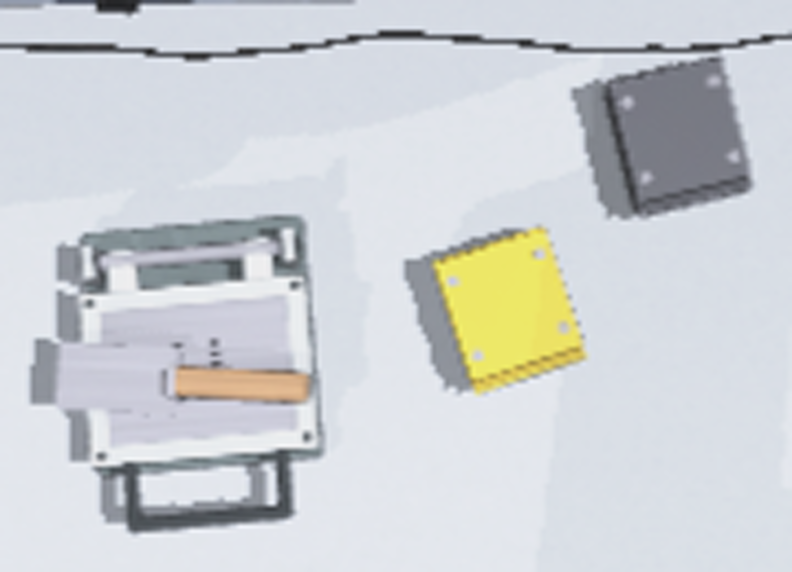

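View pics/sidec.png

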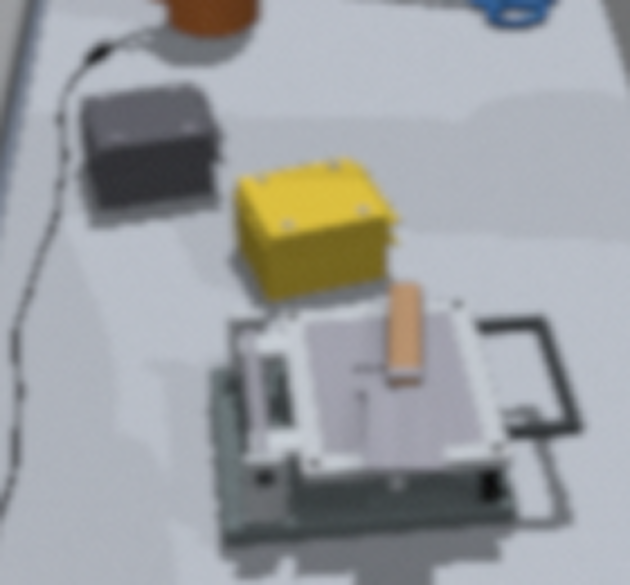

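The crops confirm the grey block, centred at about crop (680,135), as the target. Its lips face the robot (bottom edge), so the slot runs away from the robot, yawed about +15°. The scraper's blade points to +y. Next I'll measure positions.

```bash
cat > h.py <<'E'
import cv2,numpy as np
from scipy.spatial.transform import Rotation as R
from station import env,set_gripper,viewer,workorder
def px2w(cam,uv,z):
    p=viewer.camera_params(cam); T=np.array(p["pose"]); uv=np.atleast_2d(uv).astype(float)
    d=np.c_[(uv[:,0]-p["cx"])/p["fx"],-(uv[:,1]-p["cy"])/p["fy"],-np.ones(len(uv))]@T[:3,:3].T
    return (T[:3,3]+d*((z-T[2,3])/d[:,2])[:,None])[:,:2]
def rect(mask,z,cam="top",off=(0,0)):
    c=max(cv2.findContours(mask.astype(np.uint8),cv2.RETR_EXTERNAL,cv2.CHAIN_APPROX_NONE)[0],key=cv2.contourArea)
    w=px2w(cam,c[:,0]+np.array(off),z); r=cv2.minAreaRect(w.astype(np.float32))
    return r,cv2.boxPoints(r)
def down(yaw): # tool z down, tool x at world yaw; closing axis perpendicular
    return (R.from_euler('z',yaw)*R.from_euler('x',np.pi)).as_quat()
E
python3 - <<'E'
from h import *
im=cv2.imread("pics/top0.png"); hsv=cv2.cvtColor(im,cv2.COLOR_BGR2HSV); g=cv2.cvtColor(im,cv2.COLOR_BGR2GRAY)
def win(m,x0,x1,y0,y1): o=np.zeros_like(m); o[y0:y1,x0:x1]=m[y0:y1,x0:x1]; return o
print("rows", g[195,335:385].tolist(), g[180:225,362].tolist())
m=win((g<135)&(g>90),346,385,182,222); print("grey top",rect(m,53))
m=win((hsv[...,0]<22)&(hsv[...,0]>5)&(hsv[...,1]>80),240,300,240,275); print("handle",rect(m,73))
m=win(g<95,230,290,272,296); print("bow",rect(m,50))
print("col bow", g[262:296,257].tolist(),"row blade",im[248,212:250].tolist()[:14])
m=win((hsv[...,0]>22)&(hsv[...,0]<35)&(hsv[...,1]>120),300,350,215,262); print("yellow",rect(m,53))
E
```

```text
rows [229, 228, 228, 228, 228, 212, 156, 144, 144, 141, 133, 133, 119, 77, 75, 113, 123, 122, 122, 122, 122, 122, 122, 123, 123, 122, 122, 122, 123, 123, 122, 123, 123, 123, 123, 122, 122, 122, 122, 124, 123, 137, 185, 219, 218, 218, 219, 219, 219, 219] [206, 89, 218, 213, 163, 113, 124, 122, 122, 123, 122, 123, 122, 123, 122, 122, 122, 123, 123, 123, 123, 123, 124, 124, 124, 123, 123, 124, 124, 124, 124, 124, 125, 121, 81, 104, 103, 122, 221, 221, 220, 220, 220, 220, 220]
grey top (((663.103271484375, -155.611572265625), (94.32978057861328, 97.7933120727539), 11.839144706726074), array([[ 606.90985, -117.43165],
       [ 626.9736 , -213.14465],
       [ 719.2967 , -193.7915 ],
       [ 699.233  ,  -98.07849]], dtype=float32))
handle (((502.3065490722656, 123.29826354980469), (83.60287475585938, 16.720033645629883), 86.05915832519531), array([[491.09344,  82.17022],
       [507.77393,  81.02111],
       [513.51965, 164.4263 ],
       [496.83917, 165.57541]], dtype=float32))
bow (((433.7560729980469, 152.838623046875), (43.078243255615234, 114.91165161132812), 4.142385005950928), array([[408.1229  , 208.58847 ],
       [416.42355 ,  93.977005],
       [459.38925 ,  97.088776],
       [451.0886  , 211.70024 ]], dtype=float32))
col bow [208, 208, 208, 204, 206, 207, 208, 213, 235, 234, 235, 228, 131, 139, 172, 230, 230, 230, 230, 230, 230, 224, 146, 138, 82, 85, 90, 143, 230, 230, 230, 230, 230, 230] row blade [[235, 230, 226], [235, 229, 226], [235, 230, 226], [235, 229, 225], [235, 229, 226], [220, 211, 205], [155, 147, 142], [155, 146, 141], [156, 147, 142], [156, 147, 142], [161, 152, 148], [190, 178, 175], [217, 203, 202], [218, 204, 203]]
yellow (((550.9590454101562, -51.7876091003418), (91.19060516357422, 75.60317993164062), 17.41549301147461), array([[ 496.1399   ,  -29.365486 ],
       [ 518.7678   , -101.502975 ],
       [ 605.7782   ,  -74.20973  ],
       [ 583.15027  ,   -2.0722427]], dtype=float32))
```

Run:
```python
from h import *
im=cv2.imread("pics/top0.png"); g=cv2.cvtColor(im,cv2.COLOR_BGR2GRAY)
o=np.zeros_like(g); o[182:222,346:385]=((g>110)&(g<131))[182:222,346:385]
o=cv2.morphologyEx(o,cv2.MORPH_CLOSE,np.ones((3,3)),borderValue=0); o=cv2.morphologyEx(o,cv2.MORPH_OPEN,np.ones((5,5)))
print(rect(o,53)); 
# lip check: outer edge line at z 35..., blade tip column
m=(g<131); o2=np.zeros_like(g); o2[182:222,346:385]=m[182:222,346:385]
for r in range(208,222): print(r, g[r,350:384].tolist())
print("tip row",g[255,214:228].tolist(), px2w("top",[[222.5,255]],64))
for y in (52,35,0): print(y, px2w("top",[[362,217.5]],y))
```

```text
(((664.6875, -162.45236206054688), (94.02027130126953, 81.769287109375), 12.539937973022461), array([[ 609.9219 , -132.74988],
       [ 627.67566, -212.56854],
       [ 719.4531 , -192.15485],
       [ 701.69934, -112.33618]], dtype=float32))
208 [121, 83, 58, 90, 124, 126, 131, 130, 124, 124, 124, 124, 124, 124, 124, 125, 124, 124, 124, 125, 124, 124, 124, 124, 124, 124, 124, 125, 125, 135, 180, 220, 219, 219]
209 [132, 113, 56, 86, 126, 138, 170, 165, 128, 124, 124, 123, 124, 125, 125, 124, 124, 124, 124, 124, 125, 124, 124, 125, 125, 125, 124, 121, 121, 129, 174, 220, 220, 219]
210 [132, 115, 66, 80, 115, 144, 191, 180, 145, 123, 124, 124, 124, 124, 124, 125, 125, 125, 125, 125, 125, 125, 124, 123, 122, 119, 112, 98, 80, 91, 159, 217, 219, 219]
211 [132, 119, 77, 72, 108, 143, 166, 146, 124, 124, 124, 124, 124, 125, 125, 126, 125, 125, 124, 121, 122, 121, 117, 96, 79, 79, 85, 95, 104, 106, 139, 198, 219, 219]
212 [134, 121, 84, 59, 90, 125, 124, 124, 124, 124, 124, 125, 125, 125, 123, 121, 122, 120, 112, 89, 78, 78, 85, 95, 106, 107, 104, 100, 103, 115, 148, 202, 219, 220]
213 [13
[... 1056 characters left out ...]
9, 185, 221, 220, 220, 220, 221, 221, 220, 220, 220, 220, 220, 221, 220, 220, 220, 220, 220, 221, 219, 219, 219, 219, 219, 219, 220, 220]
220 [219, 220, 220, 219, 220, 219, 219, 219, 219, 220, 220, 220, 220, 219, 220, 220, 220, 220, 220, 221, 220, 220, 220, 220, 220, 220, 220, 219, 219, 219, 219, 220, 220, 219]
221 [219, 219, 219, 220, 220, 220, 220, 221, 219, 220, 220, 220, 220, 219, 219, 219, 219, 219, 220, 220, 219, 220, 220, 219, 219, 220, 221, 219, 219, 220, 219, 220, 220, 220]
tip row [230, 230, 212, 147, 148, 147, 147, 146, 162, 193, 203, 203, 204, 204] [[509.78024922 245.39253694]]
52 [[ 614.81720069 -160.06273528]]
35 [[ 617.00920178 -161.45642724]]
0 [[ 621.52214519 -164.32579305]]
```

Run:
```python
from h import *
g=cv2.cvtColor(cv2.imread("pics/top0.png"),cv2.COLOR_BGR2GRAY).astype(float)
def cross(v,th,start,step):
    i=start
    while True:
        a,b=v[i],v[i+step]
        if (a-th)*(b-th)<=0 and a!=b: return i+step*(a-th)/(a-b)
        i+=step
left=[(cross(g[r],100,360,-1),r) for r in range(192,206)]
right=[(cross(g[r],165,370,1),r) for r in range(192,206)]
front=[(c,cross(g[:,c],102,203,1)) for c in range(358,375)]
back=[(c,cross(g[:,c],165,195,-1)) for c in range(353,370)]
L={}
for n,p in dict(left=left,right=right,front=front,back=back).items():
    w=px2w("top",p,53).astype(np.float32); vx,vy,x,y=cv2.fitLine(w,cv2.DIST_HUBER,0,.01,.01).ravel()
    yaw=np.degrees(np.arctan2(vy,vx)); yaw=(yaw+(90 if n in("front","back") else 0)+90)%180-90
    L[n]=np.array([x,y]); print(n,yaw.round(2),x,y)
for yaw in (13,14,15,16):
    a=np.radians(yaw); u=np.array([np.cos(a),np.sin(a)]); v=np.array([-u[1],u[0]])
    s=lambda n,d:L[n]@d
    c=u*(s("front",u))+v*(s("left",v)+s("right",v))/2
    print(yaw,"width",s("left",v)-s("right",v),"depth",s("back",u)-s("front",u),"mouth",c)
```

```text
left 13.23 669.06134 -128.5649
right 13.41 673.02655 -205.45354
front 13.08 629.75116 -174.2967
back 12.08 712.4959 -160.36945
13 width 75.80996862208758 depth 83.75696049504768 mouth [ 630.24338468 -176.42876794]
14 width 75.563991218475 depth 83.65618771124844 mouth [ 630.45723479 -177.12861979]
15 width 75.2949962911324 depth 83.52993244227662 mouth [ 630.6953791  -177.82058204]
16 width 75.00306577852058 depth 83.3782331467105 mouth [ 630.95752747 -178.50381166]
```

Run:
```python
from h import *
q=down(np.radians(86)); g=[502.6,127]
qi=down(np.radians(13.2)); print(env.ik([g[0],g[1],138],q), env.ik([480,-212,200],qi))
env.reach([*g,260],q); set_gripper(60)
env.move_l([*g,150]); print(env.move_l([*g,138],rate=40,f_stop=8))
set_gripper(5); s=env.read_state(); print(s["width"],s["tool_pos"],s["grip_force"],s["force"])
env.move_l([*g,200],rate=80); s=env.read_state(); print(s["width"],s["tool_pos"],s["grip_force"],s["force"],s["time_s"])
u=np.array([np.cos(np.radians(13.2)),np.sin(np.radians(13.2))]); m=np.array([630,-176])
p=m-u*(117.5+40)
env.reach([*p,200],qi); env.move_l([*p,109.5],rate=100); s=env.read_state()
print(p,s["width"],s["tool_pos"],s["orientation"],qi,s["time_s"])
for n in("top","side"): cv2.imwrite(f"pics/{n}1.png",viewer.camera(n))
a=cv2.imread("pics/top1.png")[170:300,300:440];b=cv2.imread("pics/side1.png")[170:300,230:370]
cv2.imwrite("pics/c1.png",np.hstack([cv2.resize(x,(390,362),interpolation=cv2.INTER_CUBIC) for x in(a,b)]))
```

```text
[ 2.24547709e-01  5.27568480e-01  1.95703830e+00 -4.44089210e-16
  6.56985873e-01  2.94360879e-01] [-4.38582527e-01  4.27073569e-01  1.92084568e+00 -4.44089210e-16
  7.93673407e-01  9.01830339e-01]
False
19.5628919646665 [502.66833043 127.00917712 138.04869899] 29.99702900648117 [ 0.02110632 -0.97940015 -0.2695018 ]
19.960260861762407 [502.30635234 126.92686451 199.69128216] 29.996483623981476 [-0.29964559 -0.57708891 -1.28074354] 5.5917
[ 476.6613228  -211.96526204] 19.38023676722563 [ 477.00471049 -212.09968646  109.94597139] [9.93367823e-01 1.14979013e-01 3.70147219e-04 2.42325626e-04] [9.93372766e-01 1.14937150e-01 7.03787067e-18 6.08265389e-17] 7.9333
```

View pics/c1.png

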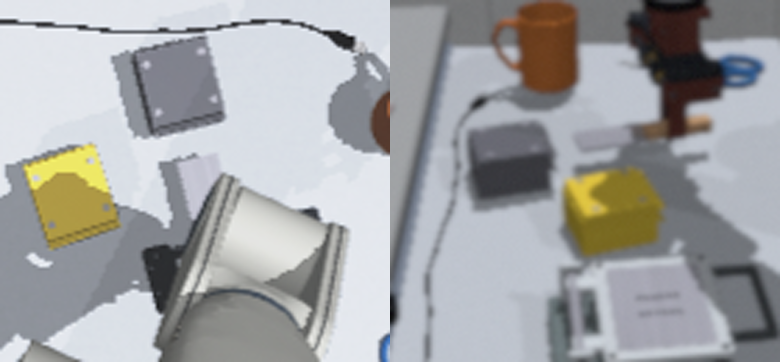

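The picture shows the scraper gripped and level. Its blade tip is at about crop (196,158), in front of the lips of the grey block. I'll measure the blade against the slot line.

Run:
```python
from h import *
im=cv2.imread("pics/top1.png").astype(int)
for r in (228,232,236,240): print(r,[(i,)+tuple(im[r,i]) for i in range(356,386)])
for c in (368,374): print(c,[(i,)+tuple(im[i,c]) for i in range(219,234)])
```

```text
228 [(356, np.int64(221), np.int64(213), np.int64(207)), (357, np.int64(154), np.int64(145), np.int64(141)), (358, np.int64(148), np.int64(141), np.int64(137)), (359, np.int64(141), np.int64(133), np.int64(129)), (360, np.int64(141), np.int64(134), np.int64(130)), (361, np.int64(141), np.int64(133), np.int64(130)), (362, np.int64(147), np.int64(139), np.int64(135)), (363, np.int64(166), np.int64(156), np.int64(153)), (364, np.int64(192), np.int64(179), np.int64(178)), (365, np.int64(209), np.int64(195), np.int64(195)), (366, np.int64(211), np.int64(197), np.int64(196)), (367, np.int64(213), np.int64(199), np.int64(198)), (368, np.int64(212), np.int64(199), np.int64(199)), (369, np.int64(209), np.int64(196), np.int64(195)), (370, np.int64(208), np.int64(195), np.int64(195)), (371, np.int64(209), np.int64(194), np.int64(194)), (372, np.int64(210), np.int64(195), np.int64(195)), (373, np.int64(213), np.int64(199), np.int64(199)), (374, np.int64(213), np.int64(200), np.int64(199)), (375, np.int64(209), np.int64(196), np.int64(195)), (376, np.int64(209), np.int64(196), np.int64(195)), (37
[... 6023 characters left out ...]
64(222), np.int64(217)), (221, np.int64(229), np.int64(222), np.int64(216)), (222, np.int64(230), np.int64(223), np.int64(217)), (223, np.int64(230), np.int64(224), np.int64(218)), (224, np.int64(229), np.int64(223), np.int64(217)), (225, np.int64(225), np.int64(213), np.int64(210)), (226, np.int64(211), np.int64(198), np.int64(197)), (227, np.int64(212), np.int64(199), np.int64(199)), (228, np.int64(213), np.int64(200), np.int64(199)), (229, np.int64(215), np.int64(201), np.int64(200)), (230, np.int64(216), np.int64(202), np.int64(202)), (231, np.int64(215), np.int64(201), np.int64(201)), (232, np.int64(213), np.int64(200), np.int64(200)), (233, np.int64(212), np.int64(199), np.int64(199))]
```

Run:
```python
from h import *
a=np.radians(13.2);u=np.array([np.cos(a),np.sin(a)]);v=np.array([-u[1],u[0]]);m=np.array([630,-176])
w=px2w("top",[[364.2,232],[365.2,236],[366.2,240],[378.5,228],[368,226.7],[374,225.1]],36.5)
for n,p in zip(["L","L","L","R","tip","tip"],w): print(n,((p-m)@u).round(1),((p-m)@v).round(1))
d=w[0]-w[2]; print(np.degrees(np.arctan2(d[1],d[0])))
```

```text
L -52.6 21.7
L -64.8 21.8
L -76.9 21.8
R -51.3 -22.1
tip -40.2 6.9
tip -39.8 -11.4
12.801697976508622
```

The blade is centred on the slot to within 0.3 mm, with the tip 40 mm before the mouth and the yaw matched. I'll insert now.

Run:
```python
from h import *
a=np.radians(13.2);u=np.array([np.cos(a),np.sin(a)]);m=np.array([630,-176])
P=lambda t:m+u*(t-117.5)
env.move_l([*P(-40),109],rate=50)
print(env.move_l([*P(15),109],rate=40,f_stop=12)); s=env.read_state(); print(s["tool_pos"],s["force"],s["width"])
print(env.move_l([*P(62),109],rate=40,f_stop=15)); s=env.read_state(); print(s["tool_pos"],s["force"],s["width"],(s["tool_pos"][:2]-m)@u+117.5,s["time_s"])
```

```text
False
[ 529.958474   -199.42821913  108.95889229] [-0.95890535  0.22800625 -0.69732084] 19.856741538865304
False
[ 575.70932044 -188.7118569   108.95283267] [-1.23458935  0.45166699 -1.21312263] 19.636719418270523 61.7409761715382 11.1333
```

Run:
```python
from h import *
set_gripper(45); s=env.read_state(); p=s["tool_pos"]
env.move_l([p[0],p[1],230],rate=100)
env.reach([400,0,300],down(np.radians(4.1+0)) if 0 else s["orientation"])
for n in("top","side"): cv2.imwrite(f"pics/{n}2.png",viewer.camera(n))
a=cv2.imread("pics/top2.png")[170:300,220:400];b=cv2.imread("pics/side2.png")[185:315,235:375]
cv2.imwrite("pics/c2.png",np.hstack([cv2.resize(x,None,fx=2.45,fy=2.8,interpolation=cv2.INTER_CUBIC) for x in(a,b)]))
print(env.read_state()["time_s"])
```

```text
14.225
```

View pics/c2.png

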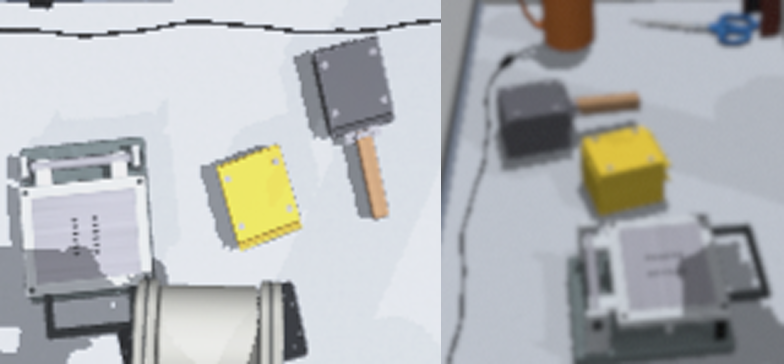

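The scraper sits in the slot with its handle just at the lips: the handle runs from crop (362,135) to (378,217). I'll check its end, then fit the bar and the hinge axis direction from the unobstructed first picture.

Run:
```python
from h import *
im=cv2.imread("pics/top2.png"); hsv=cv2.cvtColor(im,cv2.COLOR_BGR2HSV)
m=((hsv[...,0]<22)&(hsv[...,0]>5)&(hsv[...,1]>80)).astype(np.uint8); m[:,:340]=0;m[:,400:]=0;m[:210]=0;m[260:]=0
print("handle",rect(m,42),"expected rear end",np.array([630,-176])+np.array([np.cos(.2304),np.sin(.2304)])*(62-165))
g=cv2.cvtColor(cv2.imread("pics/top0.png"),cv2.COLOR_BGR2GRAY).astype(float)
pts=[]
for c in range(245,271):
    w=np.clip(130-g[282:294,c],0,50); pts.append((c,(w*np.arange(282,294)).sum()/w.sum()))
wb=px2w("top",pts,52); vx,vy,x,y=cv2.fitLine(wb.astype(np.float32),cv2.DIST_HUBER,0,.01,.01).ravel()
print("bar",x,y,"yaw",np.degrees(np.arctan2(vy,vx))%180-90, "resid",np.abs((wb-[x,y])@[-vy,vx]).max())
for r in (278,281): print(r,g[r,230:285].astype(int).tolist())
print(g[287,230:285].astype(int).tolist())
# frame white front/right edges
f=[(c,next(r for r in range(268,285) if g[r,c]<190)) for c in range(250,268)]
w=px2w("top",f,55).astype(np.float32);vx,vy,x,y=cv2.fitLine(w,cv2.DIST_HUBER,0,.01,.01).ravel();print("frame front",x,y,np.degrees(np.arctan2(vy,vx))%180-90)
```

```text
handle (((570.3314208984375, -187.31356811523438), (82.73895263671875, 16.394290924072266), 12.721270561218262), array([[ 528.17236, -188.42755],
       [ 531.7825 , -204.4194 ],
       [ 612.4905 , -186.19958],
       [ 608.8804 , -170.20773]], dtype=float32)) expected rear end [ 529.72176201 -199.5217981 ]
bar 416.096 153.25052 yaw 4.441696 resid 0.7482176383676284
278 [229, 229, 207, 122, 118, 111, 153, 179, 125, 84, 93, 167, 231, 230, 230, 230, 230, 230, 229, 229, 230, 231, 231, 230, 230, 230, 230, 230, 230, 230, 230, 230, 230, 230, 229, 230, 212, 147, 147, 146, 186, 230, 200, 76, 85, 107, 183, 230, 230, 230, 229, 230, 230, 230, 230]
281 [230, 230, 210, 145, 146, 146, 184, 209, 125, 83, 84, 152, 227, 230, 230, 230, 230, 229, 229, 228, 229, 230, 229, 229, 230, 230, 230, 230, 229, 229, 230, 230, 231, 230, 229, 229, 210, 147, 147, 148, 185, 230, 203, 98, 84, 94, 167, 230, 230, 230, 230, 230, 230, 230, 231]
[230, 230, 230, 211, 147, 146, 147, 146, 127, 77, 84, 78, 80, 93, 90, 81, 82, 80, 73, 75, 76, 77, 79, 80, 81, 82, 83, 85, 85, 85, 86, 86, 86, 85, 85, 85, 87, 88, 90, 94, 93, 91, 94, 99, 105, 134, 194, 231, 231, 230, 230, 230, 230, 230, 230]
frame front 455.10904 143.21886 3.7453003
```

Bar centre is at about (416,155) and yaw is about 4.1°. The frame front edge lies 39 mm behind the bar, against 40 expected, so the hinge is at about (590.6,167.6). Next I'll grasp the bar.

Run:
```python
from h import *
a=np.radians(4.1); q=down(a+np.pi/2); b=[416,155]
env.reach([*b,200],q); set_gripper(30)
env.move_l([*b,130]); print(env.move_l([*b,111],rate=40,f_stop=6))
s=env.read_state(); print(s["tool_pos"],s["force"],s["width"],s["qpos"])
set_gripper(4); s=env.read_state(); print(s["tool_pos"],s["force"],s["width"],s["grip_force"],s["time_s"])
```

```text
False
[415.92135457 154.98343901 110.83608942] [ 0.5993708  -0.36224031 -0.96981412] 29.997958599465573 [ 3.29878038e-01  5.15000817e-01  2.12227821e+00 -1.26507484e-05
  5.04761527e-01  2.58293541e-01]
[415.77799422 154.99070885 111.08746929] [-1.35907161  1.01267073  2.57570411] 9.059743380394869 29.99749392271042 17.3833
```

Run:
```python
from h import *
a=np.radians(4.1); u=np.array([np.cos(a),np.sin(a)]); b=np.array([416,155.]); H=b+175*u
for th in np.linspace(0,np.pi/2,13)[1:]:
    env.move_l([*(H-175*np.cos(th)*u),111+175*np.sin(th)],rate=50)
    s=env.read_state(); F=np.linalg.norm(s["force"]); print(round(th,2),s["tool_pos"].round(1),s["force"].round(1),s["wrist_torque"].round(2),round(s["width"],1))
    if F>40: print("stop"); break
print(s["time_s"])
for n in("top","side"): cv2.imwrite(f"pics/{n}3.png",viewer.camera(n))
x=cv2.imread("pics/side3.png")[130:310,220:400]
cv2.imwrite("pics/c3.png",cv2.resize(x,None,fx=3.3,fy=3.3,interpolation=cv2.INTER_CUBIC))
```

```text
0.13 [417.2 155.1 134. ] [-2.6  2.7 -1.9] [0.23 0.6  0.02] 9.1
0.26 [421.6 155.3 156.9] [-5.   2.1 -2. ] [ 0.28  0.93 -0.01] 9.2
0.39 [428.6 155.9 178.5] [-5.3  4.  -0.2] [ 0.41  1.09 -0.02] 9.5
0.52 [438.3 156.6 199. ] [-8.3  3.5  1.3] [0.45 1.48 0.02] 9.0
0.65 [450.3 157.5 218.1] [-11.    2.5   5. ] [0.46 1.94 0.04] 9.2
0.79 [464.7 158.6 235.5] [-14.9   3.5  10.3] [ 0.46  2.6  -0.03] 9.2
0.92 [482.3 159.7 251.3] [-15.1   1.3  15.9] [0.07 2.78 0.09] 9.1
1.05 [502.8 161.2 264.8] [-11.8  -0.3  15.9] [-0.01  2.05  0.07] 9.1
1.18 [524.5 162.9 274.9] [-5.   1.1  8.1] [0.07 0.98 0.03] 8.9
1.31 [546.3 164.4 281.7] [-3.1  2.2  8.9] [0.11 0.69 0.06] 8.9
1.44 [568.4 166.  285.4] [-1.6  1.3  7.2] [0.15 0.41 0.04] 9.2
1.57 [590.7 167.7 286.2] [-1.3  3.6  4.6] [0.49 0.37 0.08] 9.1
24.6833
```

View pics/c3.png

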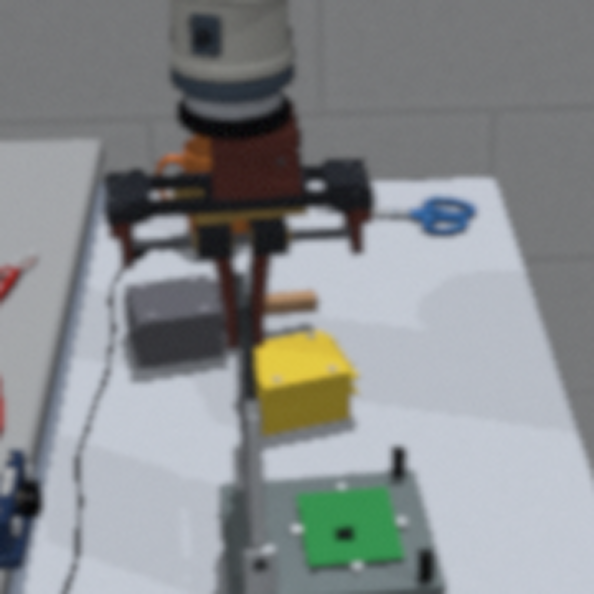

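The picture shows the frame edge-on and upright, from crop (258,565) at the hinge up to the bar between the fingers at (240,330). The scraper is still in the grey block at (290,300). I'll check the angle numerically.

Run:
```python
from h import *
im=cv2.cvtColor(cv2.imread("pics/side3.png"),cv2.COLOR_BGR2GRAY).astype(int)
p=viewer.camera_params("side");T=np.linalg.inv(np.array(p["pose"]))
a=np.radians(4.1);u=np.array([np.cos(a),np.sin(a)]);v=np.array([-u[1],u[0]]);H=np.array([416,155])+175*u
def proj(w): c=T[:3,:3]@w+T[:3,3]; return p["cx"]+p["fx"]*c[0]/-c[2], p["cy"]-p["fy"]*c[1]/-c[2]
for h in (30,60,90,120,130):
    for dx in(-5,0,5):
        w=np.r_[H+u*dx+v*75,50+h]; print(h,dx,np.round(proj(w),1),end=" ")
    r=int(round(proj(w)[1])); print(im[r,284:310].tolist())
```

```text
30 -5 [301.5 293.8] 30 0 [299.4 294. ] 30 5 [297.3 294.2] [187, 184, 169, 136, 95, 73, 71, 72, 73, 74, 75, 85, 97, 110, 114, 117, 127, 136, 136, 129, 125, 123, 122, 123, 123, 119]
60 -5 [301.1 283.9] 60 0 [298.9 284. ] 60 5 [296.8 284.2] [186, 176, 149, 120, 109, 102, 88, 76, 73, 73, 80, 92, 104, 111, 114, 113, 116, 120, 121, 120, 120, 122, 122, 121, 118, 110]
90 -5 [300.6 273.6] 90 0 [298.5 273.8] 90 5 [296.3 273.9] [201, 201, 200, 199, 197, 190, 170, 142, 116, 102, 95, 101, 111, 115, 121, 141, 166, 183, 188, 188, 188, 187, 186, 185, 185, 184]
120 -5 [300.2 263. ] 120 0 [298.  263.1] 120 5 [295.8 263.3] [200, 200, 200, 201, 200, 199, 196, 188, 162, 123, 98, 103, 112, 114, 113, 113, 114, 115, 119, 120, 120, 122, 123, 125, 127, 136]
130 -5 [300.  259.4] 130 0 [297.8 259.5] 130 5 [295.6 259.7] [201, 199, 200, 200, 200, 198, 198, 185, 154, 113, 97, 108, 116, 115, 108, 106, 105, 103, 105, 104, 105, 107, 109, 110, 109, 109]
```

The frame's edge matches the predicted upright line to about 0.02 rad, well inside the 0.08 limit. I'm handing in.

Run:
```python
from h import *
env.hold(1.0); s=env.read_state(); print(s["tool_pos"],s["width"],s["grip_force"],s["force"],np.abs(s["dq"]).max(),s["time_s"])
print(workorder.sign_off())
```

```text
[590.46789102 167.66405307 286.15734527] 9.57139780649359 30.01297116279602 [-0.83410517  3.83677809  4.44297666] 0.001246095045211221 25.7833
the job is handed in; nothing more can be done
None
```

The scraper is in the grey holder's slot and released, the frame is held upright and still (camera check: about 0.02 rad off balance), and I handed the job in at about 26 s; no verdict came back.

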